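# Hang the paint kettle on the two-pronged hook

## Task

Hang the taller of the two metal paint kettles on the two-pronged hook. Swing its bail, which lies flat, up to upright while the kettle still stands on the bench, then lift the kettle by the bail and hang it so that the bail rests across both prongs behind their upturned tips, the kettle clear of the bench. Do not tip the kettle over, and leave the squat kettle where it is.

Things in the scene. Friction and masses are not known exactly. Their poses are not given: they have to be found in the camera images.
- kettle: The taller of two open metal kettles: 105 mm tall, 128 mm across the rim, under 0.55 kg, loose. Origin: centre of its underside, z up. Its wire bail hinges on a line 95 mm up, along its own y, through its axis (ears 72 mm out); it starts flat, sticking out to its own +x, roughly towards the robot, and swings up and over. Light friction: the bail stays near upright, falls back below 60 degrees.
- bail_bar (a point): Middle of the bail's straight top bar, 110 mm from the hinge; at the start 95 mm up and 46 mm outside the rim, clear below; 205 mm above the kettle's underside when upright. Wooden roller grip here, 12 mm thick, 40 mm long, turns freely on the 6 mm wire, so the gripper need not turn with the bail. Wire is straight to 58 mm either side. x: hinge to bar (up when upright); y: along the bar.
- hook_stand: Fixed stand: foot 190x76x8 mm, post, two 8 mm prongs at y = +35 and -35 mm pointing to -x, towards the robot. Origin: on the bench below the seat's middle; x: seat to post (post at x = 128 mm, 274 high). Seat x = -12 to 15 mm, top 239 mm up: a wire resting there has its centre at 242. Prong tips at x = -34 mm, 267 high; behind the seat prongs rise to 253 at x = 37, 269 at the post.
- squat_kettle: The other kettle, same metal and width but only 60 mm tall, with a like bail lying flat 50 mm up. Origin: centre of its underside. To be left where it is.
Not all that is in view belongs to the job. What is shaped like the kettle but blue is not meant.

How it is judged:
On the way:
1. the bail is swung up to within 20 degrees of upright while the kettle stands on the bench (angle between bail_bar's own x axis and vertical below 0.35 rad and height (world z) of kettle below 0.012 m and angle between kettle's own z axis and vertical below 0.26 rad), for 0.1 s.
At the end, for the whole second after the job is handed in: Taller kettle hangs at rest, within 20 degrees of upright, 15 mm or more off the bench; bail across both prongs behind the tips (bar middle 232-270 mm high, within 30 mm sideways, x -30 to +60 mm in the stand frame, within 20 degrees of its y); squat kettle within 40 mm of its start (x of bail_bar in the frame of hook_stand between -0.03 and 0.06 m and y of bail_bar in the frame of hook_stand between -0.03 and 0.03 m and height (world z) of bail_bar between 0.232 and 0.27 m and angle between the y axis of bail_bar and the y axis of hook_stand, either way round below 0.35 rad and contact force between kettle and hook_stand above 1 N and height (world z) of kettle above 0.015 m and angle between kettle's own z axis and vertical below 0.35 rad and linear speed of kettle below 0.06 m/s and distance of squat_kettle from where it was at the start of the episode below 0.04 m); the robot touches nothing.
It fails at once if the taller kettle is tipped by more than 45 degrees (angle between kettle's own z axis and vertical above 0.785 rad).
It fails at once if the squat kettle is moved by more than 40 mm (distance of squat_kettle from where it was at the start of the episode above 0.04 m).
It also fails if it takes over 64 s, if anything falls off the work surface, if the arm or the gripper's body presses on something with over 40 N, if the wrist force passes 120 N, or if a joint passes its speed limit or range.

## Robot

A 6-joint arm with a two-finger parallel gripper is mounted at the origin on the work surface. World frame = base frame: x ahead of the robot, y to its left, z up, the work surface at z = 0. Lengths are in m, angles in rad, forces in N, time in s.
With the tool pointing down it reaches from about 0.25 to 0.8 m from the base axis. Payload 3.9 kg.
Tool frame: the origin (TCP) lies at the very end of the fingers, on their centre line; the grasp point (between the pads) lies 19 mm behind it; z points along the fingers, y is the direction in which the jaws open and shut (so a half turn about z gives the same grasp; the last joint's range is limited). The gripper opens to 85 mm and grips with 20 to 120 N. Pads are 22 mm wide; open, the fingers measure 114 mm over their backs; the gripper's body (76 mm by 85 mm) begins 54 mm behind the grasp point. The pads swing forward as they close: fully open they stand 13 mm farther back than shut.
Start: joints at [1.258, 0.26, -0.138, 1.173, 0, 1.571], TCP at [0.162, 0.5, 0.231] pointing down, gripper open.
Joint ranges: [-2.78, 2.78], [-0.83, 1.72], [-1.28, 1.37], [-1.9, 2.12], [-1.57, 1.48], [-3.14, 3.14]. Speed limits (rad/s): [2.57, 2.57, 3.14, 3.14, 3.14, 3.14].

## Interface

Orientations are given as a rotation vector (axis times angle).
In Python, from station import readout, viewer, workorder gives the robot as it stands.
- The arm moves only by the shell command python3 -m creep 'ROWS'. ROWS is JSON, a list of rows, each an object with "linear": the shift along the tool's x, y, z in cm, a list of three; "turn": the turn, a rotation vector about the tool's x, y, z in rad, a list of three; "grip": the opening, from 0 (shut) to 1 (fully open). A call has 1 to 20 rows; each row is the pose to reach, as a shift and turn from the pose commanded when the call began, along the tool's axes at that moment; what a row does not reach only later rows make up. A row lasts 1/12 s, in which the tool goes at most 41.7 mm and 7.16 degrees, less where a joint would pass 70% of its speed; a pose out of reach is approached as far as the arm can. A call with a gripper value outside its range is refused whole. The fingers move at their own pace and stop on an object; the grip force is fixed at half the most. Time passes only in rows, so rows that repeat a pose let the fingers close. It gives the time, the measured TCP pose, the force and the opening at its end, in the units of the state.
- readout.get_state(): the state, without advancing time (a new reading comes with each control period).
- viewer.snapshot(name): name is "scene" or "top" or "wrist"; returns a dict with "color" (480x640x3 uint8, blue, green, red), "fov_y" (degrees; the focal length in pixels is half the picture's height over the tangent of half this angle, whatever the lens; pixels are square), "cx", "cy" (the principal point, pixels), "R" (3x3) and "t" (3): a world point X has camera coordinates R X + t; the wrist camera has in their place "mount" (4x4, takes a point from camera to tool coordinates, whose origin is the TCP and whose axes are the flange's). Camera axes: x right, y down, z forward; pixel columns grow to the right and rows downward; lengths in m; the calibration is good to about 2 mm. The wrist camera is an equidistant fisheye: a pixel r from the principal point sees the ray r / f radians off the axis. A picture is of the moment at which its call begins: read the wrist's pose just before it. There is no depth.
- workorder.hand_in(): hands the job in, once; it reports no verdict.
The state is a dict: "clock": time; "qpos": joint angles; "qd": joint speeds; "joint_efforts": joint torques, N m; "position": TCP position; "ee_rot": TCP orientation; "ft_force": force on the tool from outside, world axes, zero at the start; "ft_torque": the same for the moment, N m; "grip_width": opening from 0.0 (shut) to 1.0 (fully open).
Only numpy, scipy, OpenCV 4.12 (cv2) and the standard library are available. Lean on these libraries where they do the work, as an engineer would, in place of code of your own. Each camera call takes 0.05 s, during which the arm holds its last target. There are 200 camera calls.

## Working session

There is one attempt and no reset: what is moved stays moved. The work goes in short steps, Python scripts to look and compute and a shell command to move; the robot and the scene stay as the last step left them, time stands still between calls to the robot, and variables do not carry over. Pictures are saved under pics/ and viewed, about 8 in all and at most 12, crops included, and the job is handed in when it is done.

```bash
ls; mkdir -p pics; python3 - <<'E'
from station import readout, viewer
import cv2,numpy as np
s=readout.get_state();print(s)
for n in("scene","top"):
    d=viewer.snapshot(n);cv2.imwrite(f"pics/{n}0.png",d["color"])
    print(n,d["fov_y"],d["cx"],d["cy"],np.array(d["R"]).round(4).tolist(),np.array(d["t"]).round(4).tolist())
E
```

```text
pics
{'clock': 0.0, 'qpos': array([ 1.25799661e+00,  2.60681446e-01, -1.39387341e-01,  1.17271028e+00,
        1.43766181e-05,  1.57082005e+00]), 'qd': array([-0.00053854,  0.0015846 ,  0.00030814, -0.00042961, -0.00047503,
        0.00049827]), 'joint_efforts': array([-3.43539587e-04, -4.05677211e+01,  2.53922385e+01,  1.88049272e-02,
       -2.68775227e-05, -3.91848346e-06]), 'position': array([0.1613368 , 0.49886524, 0.23045935]), 'ee_rot': array([-4.89330249e-01, -3.10292143e+00,  3.07263622e-03]), 'ft_force': array([0.49730537, 0.41494458, 0.34599162]), 'ft_torque': array([0.00746805, 0.05809542, 0.0098424 ]), 'grip_width': 1.0004805732174389}
scene 47.04982445885976 313.7401370297648 240.93301508757432 [[-0.4468, 0.8946, 0.0077], [0.4789, 0.2464, -0.8426], [-0.7557, -0.3728, -0.5385]] [0.2225, -0.119, 1.6601]
top 53.57936469491459 327.3542917438763 240.1826382357375 [[-0.0589, -0.9983, 0.0021], [-0.9735, 0.057, -0.2216], [0.2211, -0.0152, -0.9751]] [-0.0193, 0.4292, 1.0271]
```

View pics/scene0.png

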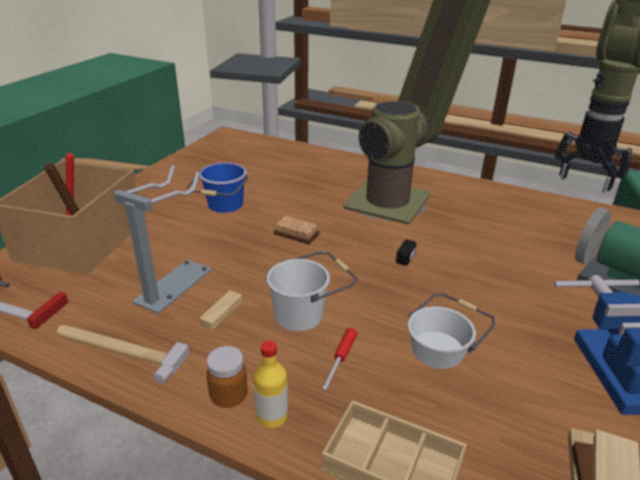

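View pics/top0.png

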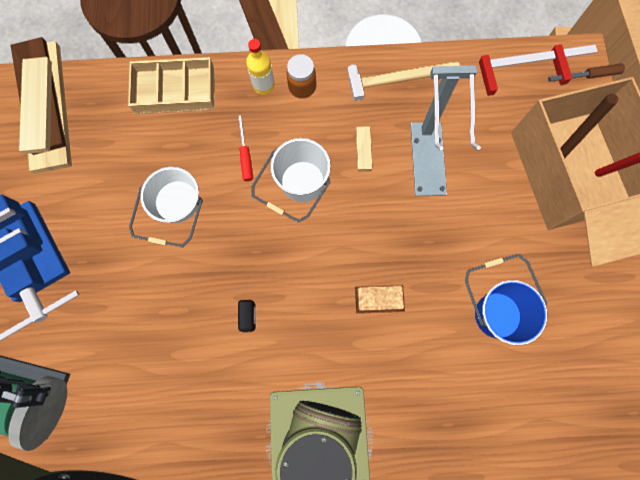

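The top view shows the tall kettle with its rim centre near (301,168) and its grip near (276,209). The stand has prong tips near (438,147) and (478,148), with its foot at (411-447,122-195). The scene view shows the kettle at (299,290) and the grip at (343,264). I'll zoom in on both.

```bash
python3 - <<'E'
import cv2,numpy as np
a=cv2.imread("pics/top0.png");b=cv2.imread("pics/scene0.png")
def crop(im,x,y,w,h,s):
    c=cv2.resize(im[y:y+h,x:x+w],None,fx=s,fy=s,interpolation=cv2.INTER_CUBIC)
    for k in range(0,w,10): cv2.line(c,(k*s,0),(k*s,8 if k%50 else 16),(0,0,255),1)
    for k in range(0,h,10): cv2.line(c,(0,k*s),(8 if k%50 else 16,k*s),(0,0,255),1)
    return c
cv2.imwrite("pics/k.png",np.hstack([crop(a,240,130,100,100,4),crop(b,260,240,100,100,4)]))
cv2.imwrite("pics/h.png",np.hstack([crop(a,400,55,100,150,4),crop(b,100,160,100,150,4)]))
E
```

```text
(no output)
```

View pics/k.png

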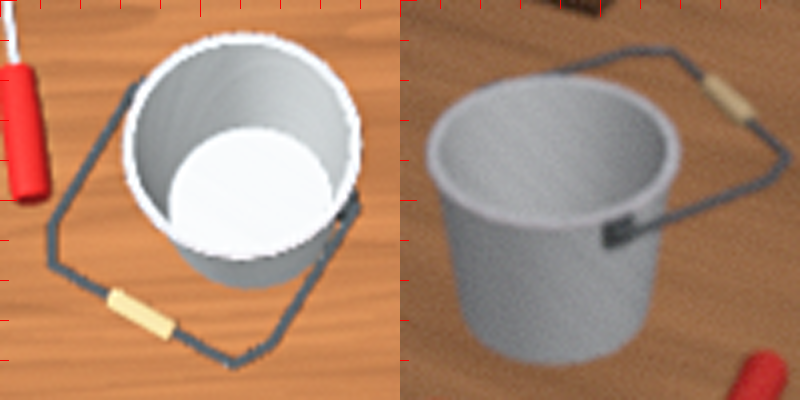

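View pics/h.png

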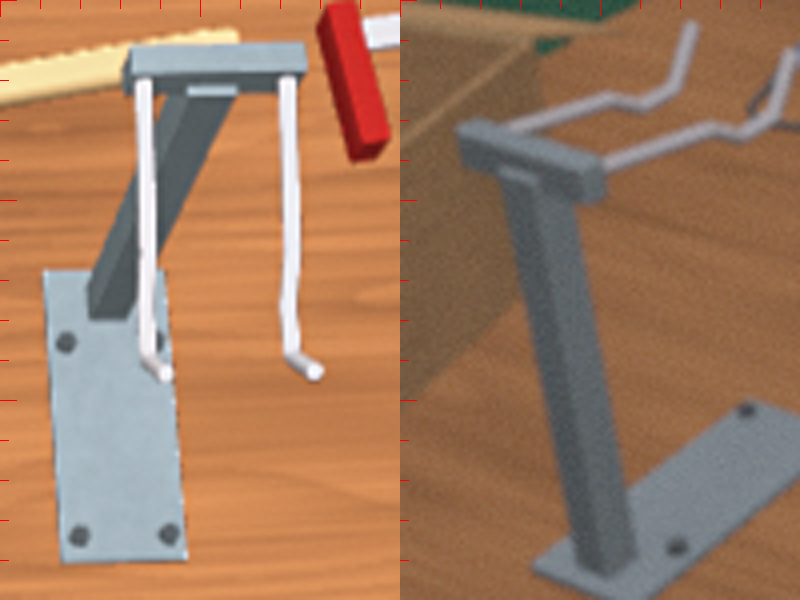

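The crops give the kettle rim, grip and bail corners, and the hook tips, bends and foot corners, to sub-pixel accuracy. Next I fit the poses.

```bash
cat > lib.py <<'E'
import numpy as np,json
CAM={"scene":(47.04982445885976,313.7401370297648,240.93301508757432),"top":(53.57936469491459,327.3542917438763,240.1826382357375)}
RT={"scene":([[-0.4468,0.8946,0.0077],[0.4789,0.2464,-0.8426],[-0.7557,-0.3728,-0.5385]],[0.2225,-0.119,1.6601]),
"top":([[-0.0589,-0.9983,0.0021],[-0.9735,0.057,-0.2216],[0.2211,-0.0152,-0.9751]],[-0.0193,0.4292,1.0271])}
def proj(n,X):
    f,cx,cy=CAM[n];f=240/np.tan(np.radians(f)/2);R,t=map(np.array,RT[n])
    c=np.asarray(X)@R.T+t
    return c[...,:2]/c[...,2:]*f+[cx,cy]
def unz(n,uv,z):
    f,cx,cy=CAM[n];f=240/np.tan(np.radians(f)/2);R,t=map(np.array,RT[n])
    d=R.T@np.array([(uv[0]-cx)/f,(uv[1]-cy)/f,1]);o=-R.T@t
    return o+d*(z-o[2])/d[2]
def world(p,X):
    c,s=np.cos(p[2]),np.sin(p[2]);X=np.asarray(X,float)
    return np.c_[p[0]+c*X[:,0]-s*X[:,1],p[1]+s*X[:,0]+c*X[:,1],X[:,2]]
E
python3 - <<'E'
from lib import *
from scipy.optimize import least_squares
def fit(obs,p0):
    r=lambda p:np.concatenate([(proj(n,world(p,[X]))[0]-uv) for n,X,uv in obs])
    s=least_squares(r,p0,loss="soft_l1");print(s.x.round(4),r(s.x).reshape(-1,2).round(1).tolist());return s.x
a=np.linspace(0,2*np.pi,100)
print("kettle")
# rim centre via centre (perspective bias small)
fit([("top",(0,0,.105),(300.5,166.8)),("scene",(0,0,.105),(298.5,277.7)),("top",(.11,0,.095),(275.2,208.5)),("scene",(.11,0,.095),(342,264.8)),
 ],[.5,0,3.14+.5])
print("squat",unz("top",(170.5,194),.06))
print("hook")
for X in [(unz("top",(441.2,148.5),.267)),unz("top",(478.8,148.2),.267),unz("scene",(173,166.3),.267),unz("scene",(198.2,173.8),.267)]:print(X.round(4))
fit([("top",(-.034,.035,.265),(441.2,148.5)),("top",(-.034,-.035,.265),(478.8,148.2)),("scene",(-.034,.035,.265),(198.2,173.8)),("scene",(-.034,-.035,.265),(173,166.3)),
("top",(-.012,.035,.235),(436.5,143.5)),("top",(-.012,-.035,.235),(472.8,143)),("top",(.118,.035,.265),(436,75)),("top",(.118,-.035,.265),(471.8,74.5))],[.6,-.3,0])
E
```

```text
kettle
[0.5859 0.0067 2.5695] [[-0.3, -0.6], [-0.2, -1.2], [0.0, 0.5], [-0.0, 0.5]]
squat [0.55366029 0.30722995 0.06      ]
hook
[ 0.5411 -0.2643  0.267 ]
[ 0.5376 -0.3348  0.267 ]
[ 0.5411 -0.3321  0.267 ]
[ 0.5465 -0.2591  0.267 ]
[ 0.5751 -0.3013 -0.0467] [[-0.1, -0.4], [-0.5, -0.5], [-0.9, -0.3], [-0.3, 0.3], [0.2, 0.4], [-0.3, 0.5], [-0.0, 0.4], [0.0, 0.5]]
```

```bash
cat >> lib.py <<'E'
from scipy.spatial.transform import Rotation as Rn
K=np.array([.5859,.0067]);KY=2.5695;H=np.array([.5751,-.3013]);HY=-.0467
def pose(x,y,z,yaw):  # grasp point, tool down, tool y along yaw
    yv=np.array([np.cos(yaw),np.sin(yaw),0]);zv=np.array([0,0,-1.]);R=np.c_[np.cross(yv,zv),yv,zv]
    return np.array([x,y,z-.019]),Rn.from_matrix(R)
def delta(s,*g):
    p,R=pose(*g);R0=Rn.from_rotvec(s["ee_rot"])
    return (R0.inv().apply(p-s["position"])*100).round(2).tolist(),(R0.inv()*R).as_rotvec().round(3).tolist()
E
python3 - <<'E'
from lib import *
from station import readout
s=readout.get_state();R=Rn.from_rotvec(s["ee_rot"]).as_matrix();print(R.round(3))
b=K+.11*np.array([np.cos(KY),np.sin(KY)]);print(b)
for y in(KY,KY-np.pi):print(delta(s,*b,.20,y),delta(s,*b,.095,y))
E
```

```text
[[-0.951  0.308 -0.001]
 [ 0.308  0.951 -0.002]
 [ 0.    -0.002 -1.   ]]
[0.49341531 0.06625319]
([-44.91, -30.94, 5.01], [-0.001, -0.001, -1.312]) ([-44.91, -30.92, 15.51], [-0.001, -0.001, -1.312])
([-44.91, -30.94, 5.01], [-0.001, 0.002, 1.83]) ([-44.91, -30.92, 15.51], [-0.001, 0.002, 1.83])
```

```bash
python3 -m creep '[{"linear":[-10,-6,1],"turn":[0,0,0.12],"grip":0.4},{"linear":[-44.9,-30.9,3],"turn":[0,0,1.83],"grip":0.4},{"linear":[-44.9,-30.9,3],"turn":[0,0,1.83],"grip":0.4},{"linear":[-44.9,-30.9,3],"turn":[0,0,1.83],"grip":0.4},{"linear":[-44.9,-30.9,3],"turn":[0,0,1.83],"grip":0.4},{"linear":[-44.9,-30.9,3],"turn":[0,0,1.83],"grip":0.4},{"linear":[-44.9,-30.9,3],"turn":[0,0,1.83],"grip":0.4},{"linear":[-44.9,-30.9,3],"turn":[0,0,1.83],"grip":0.4},{"linear":[-44.9,-30.9,3],"turn":[0,0,1.83],"grip":0.4},{"linear":[-44.9,-30.9,3],"turn":[0,0,1.83],"grip":0.4},{"linear":[-44.9,-30.9,3],"turn":[0,0,1.83],"grip":0.4},{"linear":[-44.9,-30.9,3],"turn":[0,0,1.83],"grip":0.4},{"linear":[-44.9,-30.9,3],"turn":[0,0,1.83],"grip":0.4},{"linear":[-44.9,-30.9,3],"turn":[0,0,1.83],"grip":0.4},{"linear":[-44.9,-30.9,3],"turn":[0,0,1.83],"grip":0.4},{"linear":[-44.9,-30.9,3],"turn":[0,0,1.83],"grip":0.4},{"linear":[-44.9,-30.9,5],"turn":[0,0,1.83],"grip":0.4},{"linear":[-44.9,-30.9,5],"turn":[0,0,1.83],"grip":0.4},{"linear":[-44.9,-30.9,5],"turn":[0,0,1.83],"grip":0.4},{"linear":[-44.9,-30.9,5],"turn":[0,0,1.83],"grip":0.4}]'
python3 - <<'E'
from lib import *
from station import readout,viewer
import cv2
s=readout.get_state();b=[.4934,.0663]
print(s["qpos"].round(2),delta(s,*b,.095,KY-np.pi),s["ft_force"],s["grip_width"])
d=viewer.snapshot("wrist")
for k in("fov_y","cx","cy","mount"):print(k,np.round(d[k],4).tolist())
M=np.array(d["mount"]);p=s["position"];R=Rn.from_rotvec(s["ee_rot"])
def wp(X):
    c=np.linalg.inv(M)@np.append(R.inv().apply(np.array(X)-p),1);f=240/np.tan(np.radians(d["fov_y"])/2)
    th=np.arctan2(np.hypot(*c[:2]),c[2]);return np.array([d["cx"],d["cy"]])+f*th*c[:2]/np.hypot(*c[:2])
im=d["color"]
u=np.array([np.cos(KY+np.pi/2),np.sin(KY+np.pi/2)])
for k in(-.058,-.02,.02,.058):
    q=wp([*(np.array(b)+k*u),.095]);print(k,q.round(1));cv2.circle(im,tuple(int(v) for v in q.round()),2,(0,0,255),-1)
cv2.imwrite("pics/w1.png",im)
E
```

```text
clock: 1.77
position: [0.4933, 0.0678, 0.1816]
ee_rot: [-2.756, -1.507, 0.001]
ft_force: [-0.4, -0.5, 0.0]
grip_width: 0.401
[ 0.14  0.24 -0.3   1.03  0.    2.28] ([-0.11, 0.09, 10.56], [-0.0, 0.0, 0.002]) [-0.38600936 -0.51336515  0.03307446] 0.40147480374379435
fov_y 65.7065
cx 307.821
cy 235.7058
mount [[-0.0002, -0.96, -0.2799, 0.0689], [1.0, -0.0003, 0.0002, -0.0003], [-0.0003, -0.2799, 0.96, -0.1423], [0.0, 0.0, 0.0, 1.0]]
-0.058 [309.9 149.8]
-0.02 [309.7 210.3]
0.02 [309.5 269.6]
0.058 [309.3 319.8]
```

View pics/w1.png

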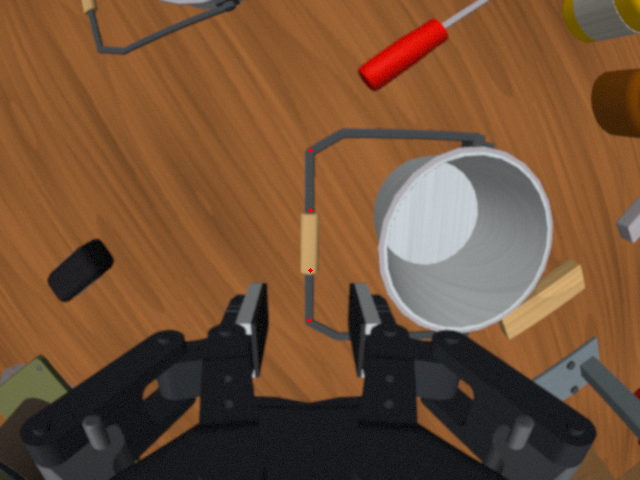

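The roller is at (309,244) and runs along the image's vertical axis, within about 3 mm of the prediction. I'll descend and grip it.

```bash
python3 -m creep '[{"linear":[-0.3,0.1,3],"turn":[0,0,0],"grip":0.4},{"linear":[-0.3,0.1,6],"turn":[0,0,0],"grip":0.4},{"linear":[-0.3,0.1,8],"turn":[0,0,0],"grip":0.4},{"linear":[-0.3,0.1,9.5],"turn":[0,0,0],"grip":0.4},{"linear":[-0.3,0.1,10.5],"turn":[0,0,0],"grip":0.4},{"linear":[-0.3,0.1,10.5],"turn":[0,0,0],"grip":0.4},{"linear":[-0.3,0.1,10.5],"turn":[0,0,0],"grip":0.3},{"linear":[-0.3,0.1,10.5],"turn":[0,0,0],"grip":0.2},{"linear":[-0.3,0.1,10.5],"turn":[0,0,0],"grip":0.1},{"linear":[-0.3,0.1,10.5],"turn":[0,0,0],"grip":0},{"linear":[-0.3,0.1,10.5],"turn":[0,0,0],"grip":0},{"linear":[-0.3,0.1,10.5],"turn":[0,0,0],"grip":0},{"linear":[-0.3,0.1,10.5],"turn":[0,0,0],"grip":0},{"linear":[-0.3,0.1,10.5],"turn":[0,0,0],"grip":0}]'
python3 - <<'E'
import numpy as np
for a in range(0,91,6): print(a,(11*(1-np.cos(np.radians(a)))).round(2),(-11*np.sin(np.radians(a))).round(2))
E
```

```text
clock: 2.98
position: [0.4935, 0.0646, 0.077]
ee_rot: [-2.758, -1.505, -0.003]
ft_force: [-1.0, 2.0, 4.6]
grip_width: 0.12
0 0.0 -0.0
6 0.06 -1.15
12 0.24 -2.29
18 0.54 -3.4
24 0.95 -4.47
30 1.47 -5.5
36 2.1 -6.47
42 2.83 -7.36
48 3.64 -8.17
54 4.53 -8.9
60 5.5 -9.53
66 6.53 -10.05
72 7.6 -10.46
78 8.71 -10.76
84 9.85 -10.94
90 11.0 -11.0
```

```bash
python3 -m creep '[{"linear":[0,0.06,-1.15],"turn":[0,0,0],"grip":0},{"linear":[0,0.24,-2.29],"turn":[0,0,0],"grip":0},{"linear":[0,0.54,-3.4],"turn":[0,0,0],"grip":0},{"linear":[0,0.95,-4.47],"turn":[0,0,0],"grip":0},{"linear":[0,1.47,-5.5],"turn":[0,0,0],"grip":0},{"linear":[0,2.1,-6.47],"turn":[0,0,0],"grip":0},{"linear":[0,2.83,-7.36],"turn":[0,0,0],"grip":0},{"linear":[0,3.64,-8.17],"turn":[0,0,0],"grip":0},{"linear":[0,4.53,-8.9],"turn":[0,0,0],"grip":0},{"linear":[0,5.5,-9.53],"turn":[0,0,0],"grip":0},{"linear":[0,6.53,-10.05],"turn":[0,0,0],"grip":0},{"linear":[0,7.6,-10.46],"turn":[0,0,0],"grip":0},{"linear":[0,8.71,-10.76],"turn":[0,0,0],"grip":0},{"linear":[0,9.85,-10.9],"turn":[0,0,0],"grip":0},{"linear":[0,11,-10.95],"turn":[0,0,0],"grip":0},{"linear":[0,11,-10.95],"turn":[0,0,0],"grip":0},{"linear":[0,11,-10.95],"turn":[0,0,0],"grip":0},{"linear":[0,11,-10.95],"turn":[0,0,0],"grip":0}]'
python3 - <<'E'
from lib import *
from station import readout,viewer
import cv2
s=readout.get_state();print(s["ft_force"],s["grip_width"],s["position"])
d=viewer.snapshot("scene");cv2.imwrite("pics/s2.png",cv2.resize(d["color"][100:380,180:500],None,fx=2,fy=2))
E
```

```text
clock: 4.48
position: [0.5871, 0.0045, 0.1871]
ee_rot: [2.756, 1.503, 0.005]
ft_force: [1.3, 0.3, 6.6]
grip_width: 0.117
[1.26138089 0.25011218 6.59104521] 0.11686135788892033 [0.58710842 0.00445006 0.187135  ]
```

View pics/s2.png

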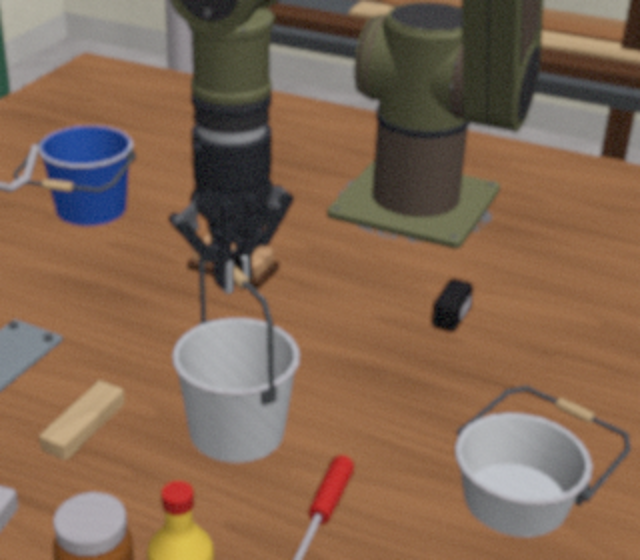

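Bail upright (bar at crop (235,270)) with the kettle standing. Now I compute the shifts for lifting and carrying it.

```bash
python3 - <<'E'
from lib import *
from station import readout
s=readout.get_state()
e=lambda x:H+x*np.array([np.cos(HY),np.sin(HY)])
for x,z in((-.12,.30),(0.002,.30),(.002,.245)):print(x,z,e(x).round(3),delta(s,*e(x),z,HY))
E
python3 -m creep '[{"linear":[0,0,-0.5],"turn":[0,0,0],"grip":0},{"linear":[0,0,-1.5],"turn":[0,0,0],"grip":0},{"linear":[0,0,-2.5],"turn":[0,0,0],"grip":0},{"linear":[0,0,-3.5],"turn":[0,0,0],"grip":0},{"linear":[0,0,-4.5],"turn":[0,0,0],"grip":0},{"linear":[0,0,-5.5],"turn":[0,0,0],"grip":0},{"linear":[0,0,-6.5],"turn":[0,0,0],"grip":0},{"linear":[0,0,-7.5],"turn":[0,0,0],"grip":0},{"linear":[0,0,-8.5],"turn":[0,0,0],"grip":0},{"linear":[0,0,-9.2],"turn":[0,0,0],"grip":0},{"linear":[0,0,-9.4],"turn":[0,0,0],"grip":0},{"linear":[0,0,-9.4],"turn":[0,0,0],"grip":0}]'
```

```text
-0.12 0.3 [ 0.455 -0.296] ([-32.36, 5.21, -9.43], [0.004, -0.001, -0.525])
0.002 0.3 [ 0.577 -0.301] ([-26.24, 15.76, -9.38], [0.004, -0.001, -0.525])
0.002 0.245 [ 0.577 -0.301] ([-26.25, 15.75, -3.88], [0.004, -0.001, -0.525])
clock: 5.53
position: [0.5858, 0.0048, 0.2806]
ee_rot: [2.757, 1.504, 0.002]
ft_force: [-0.0, -0.1, -5.0]
grip_width: 0.119
```

```bash
python3 -m creep '[{"linear":[-0.5,0.1,0],"turn":[0,0,-0.01],"grip":0},{"linear":[-1.5,0.2,0],"turn":[0,0,-0.02],"grip":0},{"linear":[-3,0.5,0],"turn":[0,0,-0.05],"grip":0},{"linear":[-5,0.8,0],"turn":[0,0,-0.08],"grip":0},{"linear":[-7,1.1,0],"turn":[0,0,-0.11],"grip":0},{"linear":[-9,1.5,0],"turn":[0,0,-0.15],"grip":0},{"linear":[-11,1.8,0],"turn":[0,0,-0.18],"grip":0},{"linear":[-13,2.1,0],"turn":[0,0,-0.21],"grip":0},{"linear":[-15,2.4,0],"turn":[0,0,-0.24],"grip":0},{"linear":[-17,2.8,0],"turn":[0,0,-0.28],"grip":0},{"linear":[-19,3.1,0],"turn":[0,0,-0.31],"grip":0},{"linear":[-21,3.4,0],"turn":[0,0,-0.34],"grip":0},{"linear":[-23,3.7,0],"turn":[0,0,-0.37],"grip":0},{"linear":[-25,4,0],"turn":[0,0,-0.4],"grip":0},{"linear":[-27,4.4,0],"turn":[0,0,-0.44],"grip":0},{"linear":[-29,4.7,0],"turn":[0,0,-0.47],"grip":0},{"linear":[-30.5,4.9,0],"turn":[0,0,-0.5],"grip":0},{"linear":[-31.7,5.1,0],"turn":[0,0,-0.52],"grip":0},{"linear":[-32.4,5.2,0],"turn":[0,0,-0.525],"grip":0},{"linear":[-32.4,5.2,0],"turn":[0,0,-0.525],"grip":0}]'
python3 - <<'E'
from lib import *
from station import readout,viewer
import cv2
s=readout.get_state()
e=lambda x:H+x*np.array([np.cos(HY),np.sin(HY)])
for x,z in((0.002,.30),(.002,.242)):print(x,z,delta(s,*e(x),z,HY))
print(s["position"],s["ft_force"])
d=viewer.snapshot("top");cv2.imwrite("pics/t3.png",cv2.resize(d["color"][60:260,350:550],None,fx=3,fy=3))
E
```

```text
clock: 7.2
position: [0.4526, -0.2971, 0.2791]
ee_rot: [-2.275, -2.166, 0.002]
ft_force: [-0.1, -1.0, -4.9]
grip_width: 0.113
0.002 0.3 ([0.18, 12.46, -0.2], [-0.001, 0.0, -0.002])
0.002 0.242 ([0.18, 12.46, 5.6], [-0.001, 0.0, -0.002])
[ 0.45259355 -0.29706495  0.27913888] [-0.09865586 -0.97703992 -4.87645607]
```

View pics/t3.png

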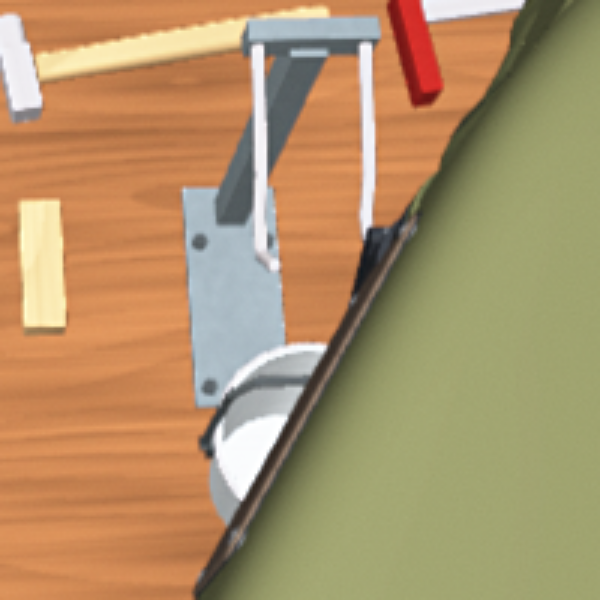

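The kettle hangs upright in front of the prongs, partly hidden by the arm, with the bar level and at right angles to the prongs. I'll move it in over the seat.

```bash
python3 -m creep '[{"linear":[0.1,0.3,-0.2],"turn":[0,0,0],"grip":0},{"linear":[0.2,1,-0.2],"turn":[0,0,0],"grip":0},{"linear":[0.2,2,-0.2],"turn":[0,0,0],"grip":0},{"linear":[0.2,3,-0.2],"turn":[0,0,0],"grip":0},{"linear":[0.2,4,-0.2],"turn":[0,0,0],"grip":0},{"linear":[0.2,5,-0.2],"turn":[0,0,0],"grip":0},{"linear":[0.2,6,-0.2],"turn":[0,0,0],"grip":0},{"linear":[0.2,7,-0.2],"turn":[0,0,0],"grip":0},{"linear":[0.2,8,-0.2],"turn":[0,0,0],"grip":0},{"linear":[0.2,9,-0.2],"turn":[0,0,0],"grip":0},{"linear":[0.2,10,-0.2],"turn":[0,0,0],"grip":0},{"linear":[0.2,11,-0.2],"turn":[0,0,0],"grip":0},{"linear":[0.2,11.8,-0.2],"turn":[0,0,0],"grip":0},{"linear":[0.2,12.3,-0.2],"turn":[0,0,0],"grip":0},{"linear":[0.2,12.4,-0.2],"turn":[0,0,0],"grip":0},{"linear":[0.2,12.4,-0.2],"turn":[0,0,0],"grip":0},{"linear":[0.2,12.4,-0.2],"turn":[0,0,0],"grip":0}]'
python3 - <<'E'
from lib import *
from station import readout,viewer
import cv2
s=readout.get_state();print(s["position"],s["ft_force"],delta(s,*(H+.002*np.array([1,HY])),.242,HY))
d=viewer.snapshot("scene");cv2.imwrite("pics/s4.png",cv2.resize(d["color"][110:330,70:290],None,fx=2.7,fy=2.7))
E
```

```text
clock: 8.67
position: [0.5776, -0.2997, 0.2818]
ee_rot: [-2.273, -2.169, 0.0]
ft_force: [-0.1, 0.1, -4.7]
grip_width: 0.114
[ 0.57759241 -0.29967375  0.28180584] [-0.14413755  0.10084679 -4.67481218] ([-0.17, -0.04, 5.88], [-0.0, -0.0, -0.0])
```

View pics/s4.png

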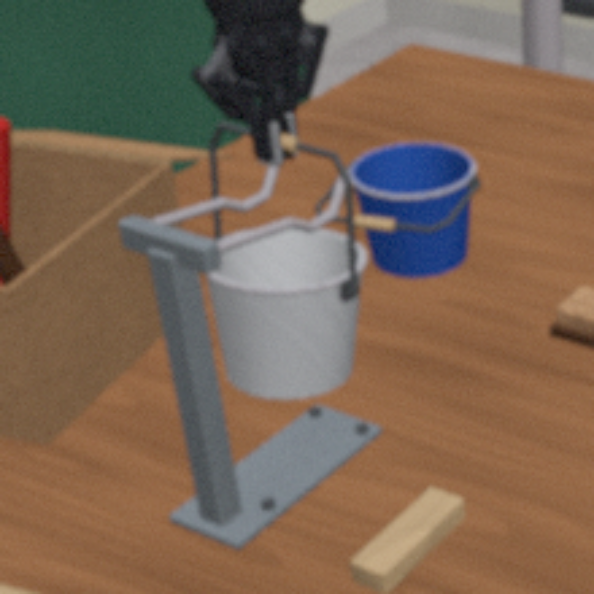

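The bail straddles both prongs above the seat, with the kettle upright. I'll lower it while watching the force.

```bash
python3 -m creep '[{"linear":[0,0,0.3],"turn":[0,0,0],"grip":0},{"linear":[0,0,0.8],"turn":[0,0,0],"grip":0},{"linear":[0,0,1.3],"turn":[0,0,0],"grip":0},{"linear":[0,0,1.8],"turn":[0,0,0],"grip":0},{"linear":[0,0,2.3],"turn":[0,0,0],"grip":0},{"linear":[0,0,2.8],"turn":[0,0,0],"grip":0},{"linear":[0,0,3.3],"turn":[0,0,0],"grip":0},{"linear":[0,0,3.8],"turn":[0,0,0],"grip":0},{"linear":[0,0,4.3],"turn":[0,0,0],"grip":0},{"linear":[0,0,4.8],"turn":[0,0,0],"grip":0},{"linear":[0,0,5.1],"turn":[0,0,0],"grip":0},{"linear":[0,0,5.4],"turn":[0,0,0],"grip":0},{"linear":[0,0,5.6],"turn":[0,0,0],"grip":0},{"linear":[0,0,5.7],"turn":[0,0,0],"grip":0},{"linear":[0,0,5.7],"turn":[0,0,0],"grip":0},{"linear":[0,0,5.7],"turn":[0,0,0],"grip":0}]'
```

```text
clock: 10.05
position: [0.5776, -0.2997, 0.2249]
ee_rot: [2.273, 2.169, -0.0]
ft_force: [-0.1, 0.2, -4.0]
grip_width: 0.112
```

```bash
python3 -m creep '[{"linear":[0,0,0.1],"turn":[0,0,0],"grip":0},{"linear":[0,0,0.2],"turn":[0,0,0],"grip":0},{"linear":[0,0,0.2],"turn":[0,0,0],"grip":0},{"linear":[0,0,0.2],"turn":[0,0,0],"grip":0}]'
```

```text
clock: 10.38
position: [0.5778, -0.2998, 0.2238]
ee_rot: [2.272, 2.168, 0.0]
ft_force: [-1.0, 0.6, 1.6]
grip_width: 0.121
```

```bash
python3 -m creep '[{"linear":[0,0,0],"turn":[0,0,0],"grip":0.2},{"linear":[0,0,0],"turn":[0,0,0],"grip":0.3},{"linear":[0,0,0],"turn":[0,0,0],"grip":0.4},{"linear":[0,0,0],"turn":[0,0,0],"grip":0.5},{"linear":[0,0,0],"turn":[0,0,0],"grip":0.5},{"linear":[0,0,0],"turn":[0,0,0],"grip":0.5},{"linear":[0,0,-0.5],"turn":[0,0,0],"grip":0.5},{"linear":[0,0,-1.5],"turn":[0,0,0],"grip":0.5},{"linear":[0,0,-3],"turn":[0,0,0],"grip":0.5},{"linear":[0,0,-5],"turn":[0,0,0],"grip":0.5},{"linear":[0,0,-7],"turn":[0,0,0],"grip":0.5},{"linear":[0,0,-9],"turn":[0,0,0],"grip":0.5},{"linear":[0,0,-11],"turn":[0,0,0],"grip":0.5},{"linear":[0,-3,-12],"turn":[0,0,0],"grip":0.5},{"linear":[0,-6,-12],"turn":[0,0,0],"grip":0.5},{"linear":[0,-9,-12],"turn":[0,0,0],"grip":0.5},{"linear":[0,-12,-12],"turn":[0,0,0],"grip":0.5},{"linear":[0,-12,-12],"turn":[0,0,0],"grip":0.5},{"linear":[0,-12,-12],"turn":[0,0,0],"grip":0.5},{"linear":[0,-12,-12],"turn":[0,0,0],"grip":0.5}]'
python3 - <<'E'
from lib import *
from station import readout,viewer
import cv2,time
s=readout.get_state();print(s["position"],s["ft_force"])
a=viewer.snapshot("scene")["color"]
for _ in range(10): viewer.snapshot("scene")
b=viewer.snapshot("scene")["color"]
c=lambda i:i[110:330,70:290].astype(float)
print("mean diff",np.abs(c(a)-c(b)).mean(), "blurred max",np.abs(cv2.GaussianBlur(c(a)-c(b),(0,0),2)).max())
e=[(np.cos(HY),np.sin(HY))]
im=b.copy();bar=world([*H,HY],[(0,k,.242) for k in(-.02,.02,-.058,.058)])
for q in proj("scene",bar):cv2.circle(im,tuple(int(v) for v in q.round()),1,(0,0,255),-1)
cv2.imwrite("pics/s5.png",cv2.resize(np.hstack([b[140:320,90:240],im[140:320,90:240]]),None,fx=2.66,fy=2.66,interpolation=cv2.INTER_CUBIC))
E
```

```text
clock: 12.05
position: [0.4584, -0.2944, 0.344]
ee_rot: [2.272, 2.167, 0.001]
ft_force: [0.2, -0.2, -0.0]
grip_width: 0.501
[ 0.4583826  -0.29435982  0.3439731 ] [ 0.22522945 -0.23685649 -0.04426815]
mean diff 3.603829201101928 blurred max 49.85442418311709
```

View pics/s5.png

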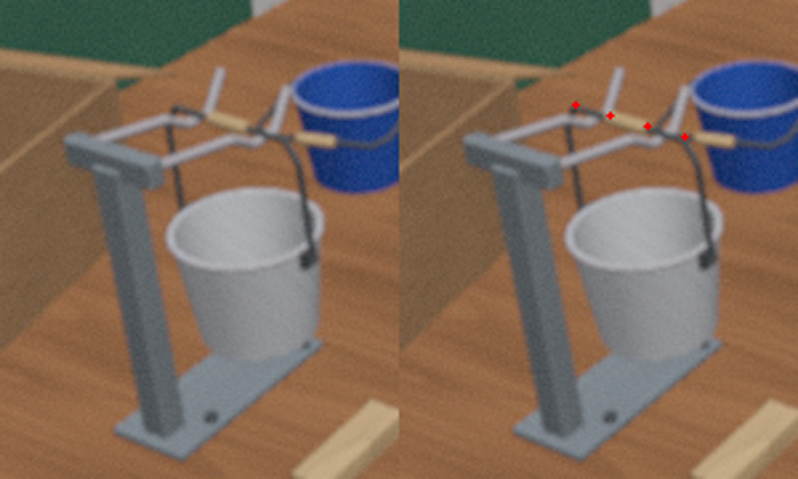

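The bar lies on both prongs behind the tips at about (225,120) and matches the predicted seat, but the kettle is still swinging. I'll wait for it to settle.

```bash
cat > wait.py <<'E'
from station import viewer
import cv2,numpy as np
F=[viewer.snapshot("scene")["color"][110:330,70:290].astype(float) for _ in range(12)]
print([round(np.abs(cv2.GaussianBlur(f-F[0],(0,0),2)).max(),1) for f in F])
cv2.imwrite("pics/s6.png",cv2.resize(F[-1].astype(np.uint8),None,fx=2.7,fy=2.7))
E
for i in 1 2; do python3 -m creep '[{"linear":[0,0,-1],"turn":[0,0,0],"grip":0.5},{"linear":[0,0,-1],"turn":[0,0,0],"grip":0.5},{"linear":[0,0,-1],"turn":[0,0,0],"grip":0.5},{"linear":[0,0,-1],"turn":[0,0,0],"grip":0.5},{"linear":[0,0,-1],"turn":[0,0,0],"grip":0.5},{"linear":[0,0,-1],"turn":[0,0,0],"grip":0.5},{"linear":[0,0,-1],"turn":[0,0,0],"grip":0.5},{"linear":[0,0,-1],"turn":[0,0,0],"grip":0.5},{"linear":[0,0,-1],"turn":[0,0,0],"grip":0.5},{"linear":[0,0,-1],"turn":[0,0,0],"grip":0.5},{"linear":[0,0,-1],"turn":[0,0,0],"grip":0.5},{"linear":[0,0,-1],"turn":[0,0,0],"grip":0.5},{"linear":[0,0,-1],"turn":[0,0,0],"grip":0.5},{"linear":[0,0,-1],"turn":[0,0,0],"grip":0.5},{"linear":[0,0,-1],"turn":[0,0,0],"grip":0.5},{"linear":[0,0,-1],"turn":[0,0,0],"grip":0.5},{"linear":[0,0,-1],"turn":[0,0,0],"grip":0.5},{"linear":[0,0,-1],"turn":[0,0,0],"grip":0.5},{"linear":[0,0,-1],"turn":[0,0,0],"grip":0.5},{"linear":[0,0,-1],"turn":[0,0,0],"grip":0.5}]'; python3 wait.py; done
```

```text
clock: 14.32
position: [0.4578, -0.294, 0.3528]
ee_rot: [2.273, 2.169, 0.0]
ft_force: [0.8, -0.8, -0.1]
grip_width: 0.501
[np.float64(0.0), np.float64(8.3), np.float64(13.4), np.float64(16.0), np.float64(17.3), np.float64(18.4), np.float64(16.7), np.float64(16.1), np.float64(14.7), np.float64(11.1), np.float64(7.6), np.float64(5.1)]
clock: 16.58
position: [0.4578, -0.294, 0.3628]
ee_rot: [2.273, 2.169, 0.0]
ft_force: [0.2, -0.1, -0.4]
grip_width: 0.499
[np.float64(0.0), np.float64(2.6), np.float64(2.9), np.float64(2.4), np.float64(3.0), np.float64(3.2), np.float64(3.1), np.float64(2.7), np.float64(2.8), np.float64(2.5), np.float64(2.8), np.float64(2.6)]
```

View pics/s6.png

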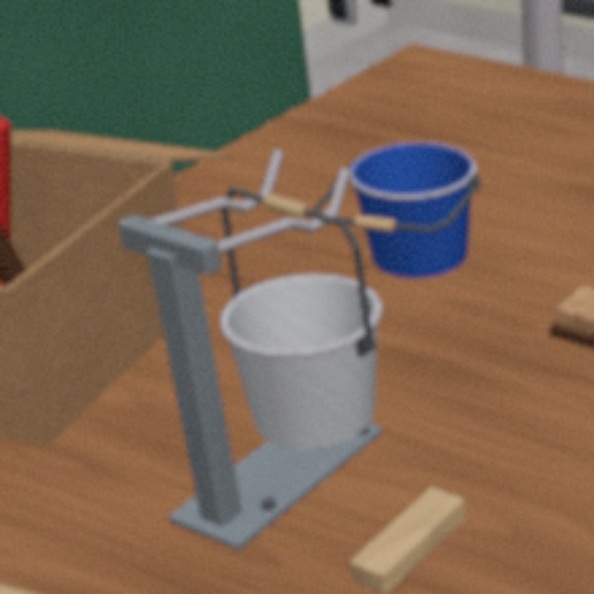

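```bash
python3 - <<'E'
from lib import *
f=lambda p:((proj("scene",p)-[70,110])*2.7).round(1)
P=lambda x,z:world([*H,HY],[(x,0,z)])[0]
for x in(0,-.01,-.02,-.03):print(x,"rim c",f(P(x,.142)),"bottom c",f(P(x,.037)))
for x in(0,-.01):print("bar",f(P(x,.242)), "ear",f(world([*H,HY],[(x,.072,.132)])[0]))
E
```

```text
0 rim c [300.6 309.3] bottom c [315.1 411.1]
-0.01 rim c [308.4 304.1] bottom c [322.5 405.6]
-0.02 rim c [316.2 298.9] bottom c [329.8 400.1]
-0.03 rim c [323.8 293.8] bottom c [337.  394.6]
bar [285.6 203.5] ear [369.2 341.8]
bar [293.9 198.6] ear [376.8 336.3]
```

The lean in the picture is only perspective: the upright prediction gives rim (301,309), bar (286,204) and ear (369,342), against observed (302,315), (287,206) and (366,345). Handing in.

```bash
python3 -c "
from station import workorder;print(workorder.hand_in())"
```

```text
the job is handed in; nothing more can be done
None
```

The taller kettle is hanging on the two-pronged hook, and I handed the job in at about 17 s of the 64 s allowed. No verdict was reported.

I gripped the bail by its roller and swung it upright while the kettle stood on the bench. Then I lifted the kettle, set the bar down on both prongs behind their tips, let go and backed the arm away.

**Final checks:**
- **Position:** in the scene picture the rim, bar and ear lie about 2–6 pixels (2.7× enlarged crop) from where a kettle hanging upright at the seat's middle should appear. The bail lies across both prongs and the kettle is clear of the bench and the stand's foot.
- **At rest:** the first check after release showed the kettle still swinging. I waited about 4.5 s, and the last run of pictures showed no movement beyond image noise.
- **Robot:** the wrist force had returned to about zero, with the gripper away from the kettle.
- **Squat kettle:** I did not re-measure it. The arm never touched it, and it stood in place in the mid-task picture.

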